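# Shut and lock the swab cooler's lid

## Robot

A 6-joint arm with a two-finger parallel gripper is mounted at the origin on the work surface. World frame = base frame: x ahead of the robot, y to its left, z up, the work surface at z = 0. Lengths are in mm, angles in rad, forces in N, time in s.
With the tool pointing down it reaches from about 350 to 975 mm from the base axis. Payload 7.1 kg.
Tool frame: the origin (TCP) lies at the very end of the fingers, on their centre line; the grasp point (between the pads) lies 19 mm behind it; y points along the fingers, x is the direction in which the jaws open and shut, and the axes are right-handed (so a half turn about y gives the same grasp; the last joint's range is limited). The gripper opens to 88 mm and grips with 3 to 60 N. Pads are 20 mm wide; open, the fingers measure 115 mm over their backs; the gripper's body (75 mm by 178 mm) begins 61 mm behind the grasp point.
Start: joints at [1.115, 0.423, 1.63, -0, 1.089, -0.019], TCP at [264.369, 566.316, 222.675] pointing down, gripper open.
Joint ranges: [-3, 3], [-0.9, 2.11], [0.09, 2.58], [-1.31, 4.45], [0.11, 2.69], [-2.54, 2.54]. Speed limits (rad/s): [2.39, 2.39, 3.01, 3.14, 3.14, 3.14].

## Interface

Orientations are given as a rotation vector (axis times angle).
In Python, from workcell import ctrl gives the robot as it stands. The module is installed in compiled form; this text tells all that it offers.
- The arm moves only by the tool jog_arm, never from a script. Its argument "steps" is a list of rows, each an object with "turn": the turn, a rotation vector about the world's x, y, z scaled (see below), a list of three; "dp": the shift along the world's x, y, z scaled (see below), a list of three; "claw": the opening, from 0 (shut) to 1 (fully open). In form: [{"turn": [wx, wy, wz], "dp": [x, y, z], "claw": claw}, ...]. A call has 1 to 12 rows; each row is the pose to reach, as a shift and turn from the pose measured when the call began, turning the shorter way round; what a row does not reach only later rows make up. The controller multiplies each number of a shift by 80 mm and each number of a turn by pi rad. A row lasts 1/12 s, in which the tool goes at most 41.7 mm and 7.16 degrees, less where a joint would pass 70% of its speed; a pose out of reach is approached as far as the arm can. A call with a number of a shift or a turn outside -1 to 1 is refused whole. A call with a gripper value outside its range is refused whole. The fingers move at their own pace and stop on an object; the grip force is fixed at half the most. Time passes only in rows, so rows that repeat a pose let the fingers close. It gives the time, the measured TCP pose, the force and the opening at its end, in the units of the state.
- ctrl.get_obs(): the state, without advancing time (a new reading comes with each control period).
- ctrl.get_image(name): name is "side" or "top"; returns a dict with "img" (384x512x3 uint8, red, green, blue), "range_z" (384x512 float32, mm along the optical axis (not along the pixel's ray), 0 where there is no reading), "fovy" (degrees; the focal length in pixels is half the picture's height over the tangent of half this angle, whatever the lens; pixels are square), "cx", "cy" (the principal point, pixels), "camera_from_world" (4x4, takes a point from world to camera coordinates). Camera axes: x right, y down, z forward; pixel columns grow to the right and rows downward; lengths in mm; the calibration is good to about 2 mm. A picture is of the moment at which its call begins.
- ctrl.close_job(): hands the job in, once; it reports no verdict.
The state is a dict: "t": time; "qpos": joint angles; "qvel": joint speeds; "joint_torque": joint torques, N m; "ee_pos": TCP position; "orientation": TCP orientation; "ft_force": force on the tool from outside, world axes, zero at the start; "moment": the same for the moment, N m; "width": finger opening in mm.
Only numpy, scipy, OpenCV 4.12 (cv2) and the standard library are available. Lean on these libraries where they do the work, as an engineer would, in place of code of your own. Each camera call takes 0.05 s, during which the arm holds its last target.

## Task

The lid of the blue sample cooler stands ajar. Push it fully shut with the fingertips, then set a fingertip in the slot of the red quarter-turn fastener and turn it clockwise (seen from above) all the way to its stop, so that the lid is locked, and take the hand away. Grasp and lift nothing: do not raise the lid, and leave the gel bottle, the specimen jar and the kit box where they are.

Things in the scene. Friction and masses are not known exactly. Their poses are not given: they have to be found in the camera images.
- case: Blue bench cooler, fixed: 250 mm deep (x) x 300 mm wide (y), rim 130 mm above the bench. Origin at the centre of its underside, on the bench; x points from its front (robot's side) to the hinge at its back, y to its left, z up. With the lid shut the flat lid top lies 164 mm above the bench. The hinge line runs along y at x = +125 mm, z = 130 mm.
- lid (a joint): Angle of the white lid (250 x 300 mm, 34 mm thick, 0.6 kg), rad: 0 = fully shut (hard stop), grows as it rises; starts at 0.12 to 0.30. A stiff friction hinge: the lid stays where it is left; 3 to 8 N down near its front edge pushes it shut. Once locked it cannot open more than about 0.02.
- lid_front (a point): Middle of the top front edge of the lid; moves with the lid (axes as the cooler's when shut). The flat areas left and right of the fastener, from 60 to 145 mm off the lid's middle line, are good places to push.
- fastener (a joint): Fastener angle, rad: 0 = open, slot running left-right (cooler's y), yellow dot at its right end; grows clockwise from above to the hard stop at 1.571 = locked, slot front-back, dot at the front. Starts at 0 to 0.3. Friction 0.12 Nm (about 5 N at 25 mm from the axis); stays where left. Its hidden tongue slides under a keeper; with the lid 0.02 to 0.08 open it jams at 0.5, higher it blocks the lid.
- slot (a point): Centre of the slot's floor, on the fastener's axis (on the cooler's middle line, 60 mm behind the lid's front edge; 148 mm above the bench when shut). Slot 34 mm wide, 82 mm long (75 along its walls), 16 mm deep, upright walls, black floor. The frame turns with the fastener: y along the slot (yellow dot at the -y end), z the axis. A finger off the axis pushing a side wall round turns it.
- gel: Blue gel bottle with white cap, 56 mm across, 130 mm tall, loose on the bench beside the cooler; origin at the centre of its underside. To be left alone.
- jar: White specimen jar with yellow cap, 60 mm across, 70 mm tall, loose on the bench beside the cooler; origin at the centre of its underside. To be left alone.
- kit: Green kit box, 60 x 90 x 40 mm tall, loose on the bench beside the cooler; origin at the centre of its underside. To be left alone.
- green_mark (a point): Green dot on the lid, in front of the fastener: a locked fastener's yellow dot points at it (a white dot at the right marks open). The fastener is a red disc 90 mm across, flush in a dark grey 110 mm square plate in the lid.

How it is judged (in metres and radians):
On the way, in this order (a step that is already met when the one before it is completed fails the run):
1. the lid is pushed fully shut with the fastener still open (value of joint lid below 0.02 rad and value of joint fastener below 0.7 rad), for 0.1 s.
2. the fastener is turned to its stop with the lid shut (value of joint fastener above 1.45 rad and value of joint lid below 0.03 rad), for 0.1 s.
At the end, for the whole second after the job is handed in: The lid is shut (within 0.03 rad), the fastener is turned clockwise to its stop (at least 1.45 of 1.571 rad), and the gel bottle, jar and kit box stand upright within 30 mm of where they were (all of step 2 and distance of each of gel, jar, kit from where it was at the start of the episode below 0.03 m and angle between each of gel, jar, kit's own z axis and vertical below 0.2 rad); the robot touches nothing.
It fails at once if the lid is raised (beyond 0.40 rad) (value of joint lid above 0.4 rad).
It fails at once if the gel bottle is moved more than 30 mm or lifted or tipped (distance of gel from where it was at the start of the episode above 0.03 m or height (world z) of gel above 0.015 m or angle between gel's own z axis and vertical above 0.4 rad).
It fails at once if the specimen jar is moved more than 30 mm or lifted or tipped (distance of jar from where it was at the start of the episode above 0.03 m or height (world z) of jar above 0.015 m or angle between jar's own z axis and vertical above 0.4 rad).
It fails at once if the kit box is moved more than 30 mm or lifted or tipped (distance of kit from where it was at the start of the episode above 0.03 m or height (world z) of kit above 0.015 m or angle between kit's own z axis and vertical above 0.4 rad).
It also fails if it takes over 45 s, if anything falls off the work surface, if the arm or the gripper's body presses on something with over 40 N, if the wrist force passes 120 N, or if a joint passes its speed limit or range.

## Working session

There is one attempt and no reset: what is moved stays moved. The work goes in short steps, Python scripts to look and compute and a tool call to move; the robot and the scene stay as the last step left them, time stands still between calls to the robot, and variables do not carry over. Pictures are saved under pics/ and viewed, and the job is handed in when it is done.

Besides the shell and the picture viewer there is one more tool, called after ">>>" in YAML: its name, and indented under it one key for each argument. jog_arm: Moves the arm, as the interface text tells. Its arguments: {"type":"object","properties":{"steps":{"type":"array","items":{"type":"object","properties":{"turn":{"type":"array","items":{"type":"number"}},"dp":{"type":"array","items":{"type":"number"}},"claw":{"type":"number"}}}}},"required":["steps"]}

```bash
mkdir -p pics
cat > h.py <<'E'
import numpy as np,cv2
from workcell import ctrl
def snap(n,f):
    d=ctrl.get_image(n); cv2.imwrite(f,d["img"][:,:,::-1]); np.savez(f[:-4]+'.npz',**d); return d
def pt(d,u,v,z=None):
    f=192/np.tan(np.radians(float(d["fovy"]))/2); T=np.linalg.inv(d["camera_from_world"])
    if z is None:
        r=float(d["range_z"][int(round(v)),int(round(u))])
        return (T@[(u-d["cx"])*r/f,(v-d["cy"])*r/f,r,1])[:3]
    ray=T[:3,:3]@[(u-d["cx"])/f,(v-d["cy"])/f,1]; o=T[:3,3]
    return o+ray*(z-o[2])/ray[2]
E
python3 - <<'E'
from h import *
o=ctrl.get_obs();print(o)
for n in("top","side"):
    d=snap(n,f"pics/{n}0.png");print(n,d["fovy"],d["cx"],d["cy"],np.linalg.inv(d["camera_from_world"]).round(2))
E
```

```text
{'t': 0.0, 'qpos': array([ 1.11498400e+00,  4.23845197e-01,  1.63066526e+00, -1.38895417e-05,
        1.08857852e+00, -1.89842363e-02]), 'qvel': array([-1.81934217e-04, -1.55190024e-03,  2.08865429e-03,  1.02101304e-03,
        9.50373015e-04, -6.80327295e-05]), 'joint_torque': array([-1.81502659e-03, -5.44610882e+01, -2.73663443e+01,  6.43009879e-02,
        2.27486895e-02, -1.24649364e-04]), 'ee_pos': array([264.15135059, 565.84118436, 221.90868739]), 'orientation': array([-1.3855579 , -0.88076506,  0.88285149]), 'ft_force': array([ 0.12136485, -0.22496056, -0.7144081 ]), 'moment': array([ 0.02389345, -0.04135776,  0.03030649]), 'width': 87.68911115919349}
top 52.57517150675207 256.3687690122592 190.49565844530406 [[-0.00000e+00 -1.00000e+00  3.00000e-02  5.38030e+02]
 [-1.00000e+00  0.00000e+00 -4.00000e-02  4.26100e+01]
 [ 4.00000e-02 -3.00000e-02 -1.00000e+00  1.05376e+03]
 [ 0.00000e+00  0.00000e+00  0.00000e+00  1.00000e+00]]
side 44.854738706473995 263.0640421705202 198.7083618972175 [[ 9.20000e-01 -2.70000e-01  2.70000e-01  1.96990e+02]
 [-3.80000e-01 -6.20000e-01  6.90000e-01 -8.58650e+02]
 [-1.00000e-02 -7.40000e-01 -6.70000e-01  1.00912e+03]
 [ 0.00000e+00  0.00000e+00  0.00000e+00  1.00000e+00]]
```

View pics/top0.png

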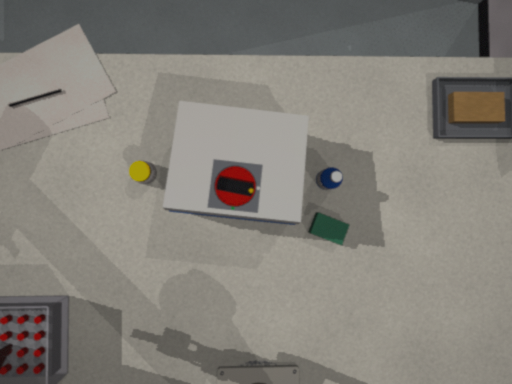

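View pics/side0.png

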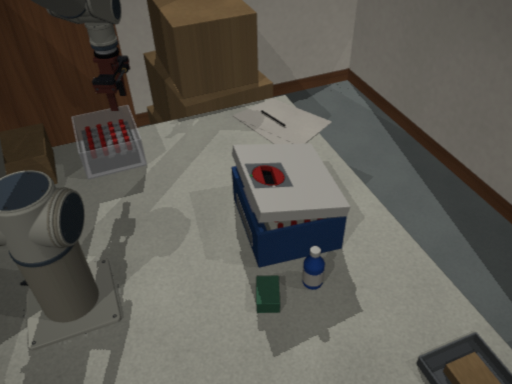

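The top view shows the lid with corners at about (180,101), (308,114), (301,222) and (165,209), the fastener at (236,186), the jar at (142,172), the gel bottle at (331,178) and the kit at (329,228). Next I'll enlarge it.

Run:
```python
from h import *
d=dict(np.load('pics/top0.npz'))
c=cv2.resize(d["img"][90:250,120:360],None,fx=3.3,fy=3.3,interpolation=cv2.INTER_CUBIC)[:,:,::-1]
cv2.imwrite('pics/c0.png',c)
d2=dict(np.load('pics/side0.npz'))
cv2.imwrite('pics/c1.png',cv2.resize(d2["img"][130:330,210:370],None,fx=3,fy=3,interpolation=cv2.INTER_CUBIC)[:,:,::-1])
for u,v in [(184,106),(303,118),(296,217),(171,206),(200,150),(270,150),(190,200),(280,208),(237,187)]: print(u,v,pt(d,u,v).round(1))
# plane fit on white lid
import itertools
P=np.array([pt(d,u,v) for u in range(185,300,4) for v in range(120,158,4)])
A=np.c_[P[:,:2],np.ones(len(P))];s=np.linalg.lstsq(A,P[:,2],rcond=None);print(s[0],np.std(A@s[0]-P[:,2]))
g=-s[0][:2];print("tilt",np.arctan(np.hypot(*g)),"yaw",np.arctan2(-s[0][1],-s[0][0]))
```

```text
184 106 [763.  172.7 163.8]
303 118 [ 735.8 -101.1  166. ]
296 217 [508.9 -76.8 209.2]
171 206 [534.2 193.3 210.7]
200 150 [658.8 134.  184.5]
270 150 [658.7 -22.6 185.9]
190 200 [547.  153.6 203.5]
280 208 [528.6 -42.3 205.8]
237 187 [575.9  51.7 182.4]
[-7.26285932e-01  1.69343653e-02  6.78968057e+02] 47.314584745582074
tilt 0.6282797832943803 yaw -0.02331216508469344
```

View pics/c0.png

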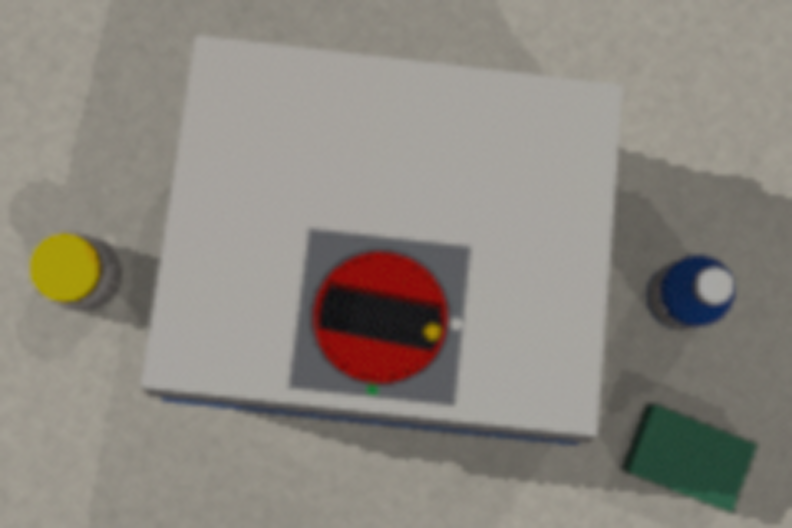

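View pics/c1.png

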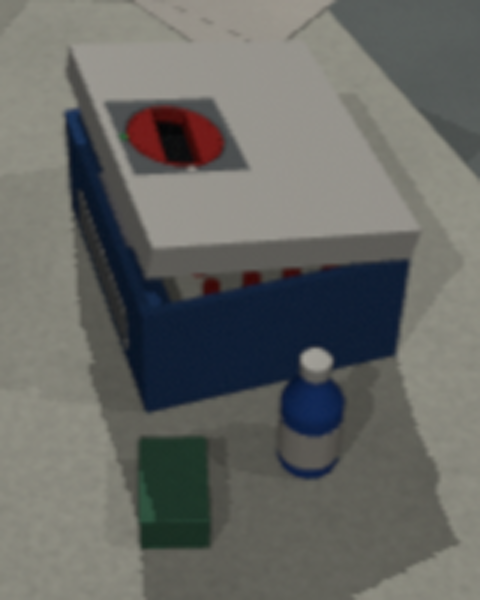

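```bash
cat > fit.py <<'E'
from h import *
from scipy.optimize import least_squares
d=dict(np.load('pics/top0.npz'));d2=dict(np.load('pics/side0.npz'))
def proj(d,P):
    f=192/np.tan(np.radians(float(d["fovy"]))/2);q=d["camera_from_world"]@np.append(P,1)
    return np.array([d["cx"]+f*q[0]/q[2],d["cy"]+f*q[1]/q[2]])
def W(p,L):# L rel hinge when shut
    cx,cy,y,a=p;c,s=np.cos(a),np.sin(a);x,yy,z=L
    X=c*x+s*z; Z=-s*x+c*z
    X+=125;return np.array([cx+np.cos(y)*X-np.sin(y)*yy,cy+np.sin(y)*X+np.cos(y)*yy,130+Z])
C=[(0,150,34),(0,-150,34),(-250,-150,34),(-250,150,34),(-190,0,34)]
up=lambda x,y:(120+x/3.3-.35,90+y/3.3-.35); us=lambda x,y:(210+x/3-.33,130+y/3-.33)
T=[up(196,37),up(621,87),up(596,437),up(144,387),up(381,317)]
S=[None,us(416,232),us(153,250),us(70,46),us(174,136)]
def r(p):
    o=[]
    for L,t,s in zip(C,T,S):
        o+=list(proj(d,W(p,L))-t)
        if s is not None:o+=list(.7*(proj(d2,W(p,L))-s))
    return o
if __name__=="__main__":
    s=least_squares(r,[640,40,-.1,.2],x_scale=[100,100,.1,.1]);print(s.x,np.round(s.fun,1))
    p=s.x;p0=p.copy();p0[3]=0
    for n,L in dict(front=(-250,0,34),slot=(-190,0,18),pushL=(-240,100,34),pushR=(-240,-100,34)).items():print(n,W(p,L).round(1),W(p0,L).round(1))
    # slot angle: ends & dot
    for q in [(325,307),(440,325),(432,331)]: print(pt(d,*up(*q),z=W(p,(-190,0,34))[2]).round(1))
    for nm,u,z in [("jar",up(66,268),70),("gel",up(715,285),130),("kit",up(695,450),40)]:print(nm,pt(d,*u,z=z).round(0))
E
python3 fit.py
```

```text
[ 6.29060368e+02  4.96580490e+01 -1.13379996e-01  1.84481859e-01] [ 0.1 -0.6  0.6 -0.6  1.5 -0.3  0.2 -0.2  0.  -0.2 -0.8  0.   0.  -0.2
 -0.1  1.9 -0.7 -0. ]
front [515.3  62.6 209.3] [504.9  63.8 164. ]
slot [571.   56.3 182.5] [564.5  57.  148. ]
pushL [536.4 160.9 207.4] [526.1 162.  164. ]
pushR [513.7 -37.9 207.4] [503.5 -36.7 164. ]
[584.8  92.9 198.3]
[572.6  16.4 198.3]
[568.6  21.7 198.3]
jar [622. 297.  70.]
gel [ 604. -186.  130.]
kit [ 479. -191.   40.]
```

Run:
```python
from h import *
from scipy.spatial.transform import Rotation as R
o=ctrl.get_obs();M=R.from_rotvec(o["orientation"]).as_matrix();print(M.round(3),o["ee_pos"].round(1),o["t"],np.arctan2(M[1,0],M[0,0]))
```

```text
[[ 0.423 -0.001 -0.906]
 [ 0.906 -0.001  0.423]
 [-0.001 -1.    -0.   ]] [264.2 565.9 222. ] 0.1 1.1340106074069123
```

>>> jog_arm:
  steps:
    - {"turn": [0, 0, 0.04], "dp": [0.3, -0.4, 0.4], "claw": 0.45}
    - {"turn": [0, 0, 0.08], "dp": [0.6, -0.8, 0.4], "claw": 0.45}
    - {"turn": [0, 0, 0.089], "dp": [0.7, -1, 0.4], "claw": 0.45}
    - {"turn": [0, 0, 0.089], "dp": [0.7, -1, 0.4], "claw": 0.45}

```text
t: 0.43
ee_pos: [321.9, 482.5, 254.2]
orientation: [-1.282, -1.091, 1.094]
ft_force: [-0.7, 0.3, 0.2]
width: 64.6
```

>>> jog_arm:
  steps:
    - {"turn": [0, 0, 0], "dp": [0.3, -0.45, 0], "claw": 0.45}
    - {"turn": [0, 0, 0], "dp": [0.6, -0.9, 0], "claw": 0.45}
    - {"turn": [0, 0, 0], "dp": [0.7, -1, 0], "claw": 0.45}

```text
t: 0.68
ee_pos: [378.6, 399.7, 253.7]
orientation: [-1.284, -1.089, 1.094]
ft_force: [-0.4, -0.4, -0.9]
width: 45.1
```

>>> jog_arm:
  steps:
    - {"turn": [0, 0, 0], "dp": [0.3, -0.45, 0], "claw": 0.45}
    - {"turn": [0, 0, 0], "dp": [0.6, -0.9, 0], "claw": 0.45}
    - {"turn": [0, 0, 0], "dp": [0.7, -1, 0], "claw": 0.45}

```text
t: 0.93
ee_pos: [435.7, 316.7, 253.3]
orientation: [-1.285, -1.086, 1.094]
ft_force: [0.1, -1.0, -0.2]
width: 39.3
```

>>> jog_arm:
  steps:
    - {"turn": [0, 0, 0], "dp": [0.3, -0.45, 0], "claw": 0.45}
    - {"turn": [0, 0, 0], "dp": [0.6, -0.9, 0], "claw": 0.45}
    - {"turn": [0, 0, 0], "dp": [0.7, -1, 0], "claw": 0.45}

```text
t: 1.18
ee_pos: [493.1, 233.8, 253.0]
orientation: [-1.287, -1.084, 1.093]
ft_force: [0.7, 1.7, -0.5]
width: 39.3
```

>>> jog_arm:
  steps:
    - {"turn": [0, 0, 0], "dp": [0.3, -0.45, 0], "claw": 0.45}
    - {"turn": [0, 0, 0], "dp": [0.5, -0.9, 0], "claw": 0.45}
    - {"turn": [0, 0, 0], "dp": [0.56, -0.92, -0.2], "claw": 0.45}
    - {"turn": [0, 0, 0], "dp": [0.56, -0.92, -0.4], "claw": 0.45}
    - {"turn": [0, 0, 0], "dp": [0.56, -0.92, -0.4], "claw": 0.45}

```text
t: 1.6
ee_pos: [536.5, 159.2, 217.8]
orientation: [-1.286, -1.078, 1.095]
ft_force: [0.4, 0.0, -0.5]
width: 39.5
```

Run:
```python
from h import *
d=snap("side","pics/s1.png")
cv2.imwrite('pics/s1c.png',cv2.resize(d["img"][60:330,160:370],None,fx=2.2,fy=2.2)[:,:,::-1])
o=ctrl.get_obs();print(o["ee_pos"],o["ft_force"],o["moment"],o["qpos"])
```

```text
[536.77480931 159.92002272 219.22723065] [ 0.46604649  0.34608393 -0.06178671] [ 0.08826639 -0.02329808  0.00629389] [ 0.27178417  0.33592726  1.77325131 -0.00729549  1.03949348 -1.13006912]
```

View pics/s1c.png

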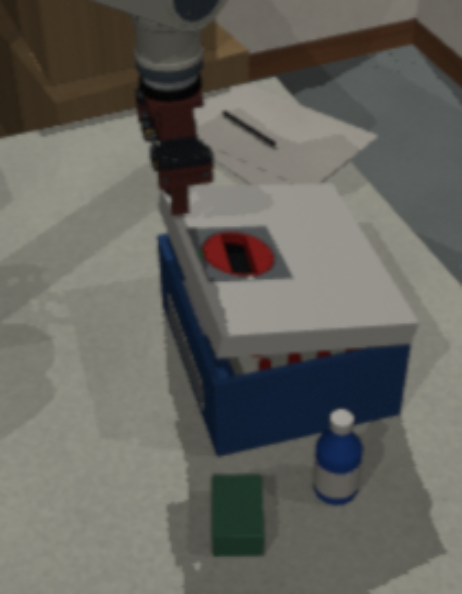

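The fingers hover over the left front of the lid, at about (178,205) in the crop, clear of the edge and of the fastener. I'll push down now.

>>> jog_arm:
  steps:
    - {"turn": [0, 0, 0], "dp": [0, 0, -0.1], "claw": 0.45}
    - {"turn": [0, 0, 0], "dp": [0, 0, -0.2], "claw": 0.45}
    - {"turn": [0, 0, 0], "dp": [-0.02, 0, -0.3], "claw": 0.45}
    - {"turn": [0, 0, 0], "dp": [-0.04, 0, -0.4], "claw": 0.45}
    - {"turn": [0, 0, 0], "dp": [-0.06, 0, -0.5], "claw": 0.45}
    - {"turn": [0, 0, 0], "dp": [-0.07, 0, -0.6], "claw": 0.45}
    - {"turn": [0, 0, 0], "dp": [-0.07, 0, -0.65], "claw": 0.45}

```text
t: 2.23
ee_pos: [530.3, 159.9, 165.9]
orientation: [-1.285, -1.078, 1.096]
ft_force: [-2.1, -0.6, 1.8]
width: 39.9
```

>>> jog_arm:
  steps:
    - {"turn": [0, 0, 0], "dp": [0, 0, -0.03], "claw": 0.45}
    - {"turn": [0, 0, 0], "dp": [0, 0, -0.06], "claw": 0.45}
    - {"turn": [0, 0, 0], "dp": [0, 0, -0.08], "claw": 0.45}
    - {"turn": [0, 0, 0], "dp": [0, 0, -0.08], "claw": 0.45}

```text
t: 2.57
ee_pos: [530.5, 160.0, 163.9]
orientation: [-1.285, -1.079, 1.095]
ft_force: [-17.1, -3.4, 43.6]
width: 39.8
```

The tip stopped hard at z = 163.9 mm with 44 N on it, so the lid is on its stop. I'll raise the hand and check the fastener.

>>> jog_arm:
  steps:
    - {"turn": [0, 0, 0], "dp": [0, 0, 0.3], "claw": 0.45}
    - {"turn": [0, 0, 0], "dp": [0, 0.3, 0.6], "claw": 0.45}
    - {"turn": [0, 0, 0], "dp": [0, 0.7, 0.7], "claw": 0.45}
    - {"turn": [0, 0, 0], "dp": [0, 1, 0.7], "claw": 0.45}

```text
t: 2.9
ee_pos: [532.4, 241.7, 222.9]
orientation: [-1.287, -1.083, 1.09]
ft_force: [1.1, 0.3, -0.2]
width: 39.6
```

Run:
```python
from h import *
d=snap("top","pics/t2.png")
cv2.imwrite('pics/t2c.png',cv2.resize(d["img"][95:235,150:320],None,fx=4,fy=4,interpolation=cv2.INTER_CUBIC)[:,:,::-1])
d=snap("side","pics/s2.png")
cv2.imwrite('pics/s2c.png',cv2.resize(d["img"][130:280,210:360],None,fx=4,fy=4,interpolation=cv2.INTER_CUBIC)[:,:,::-1])
```

```text
(no output)
```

View pics/t2c.png

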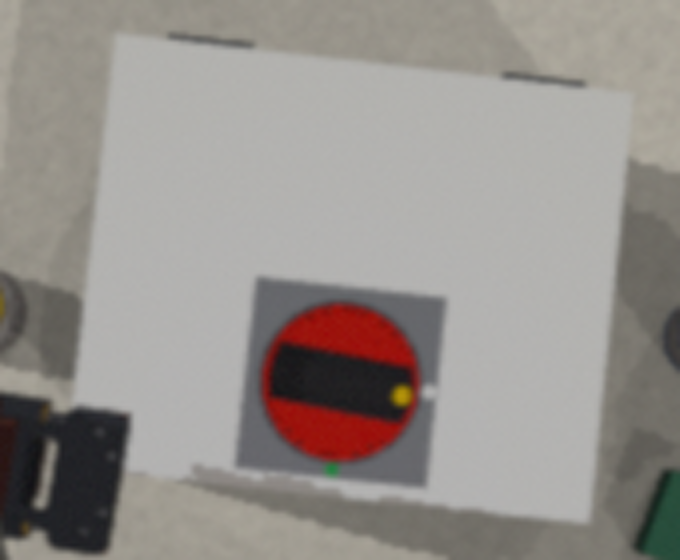

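View pics/s2c.png

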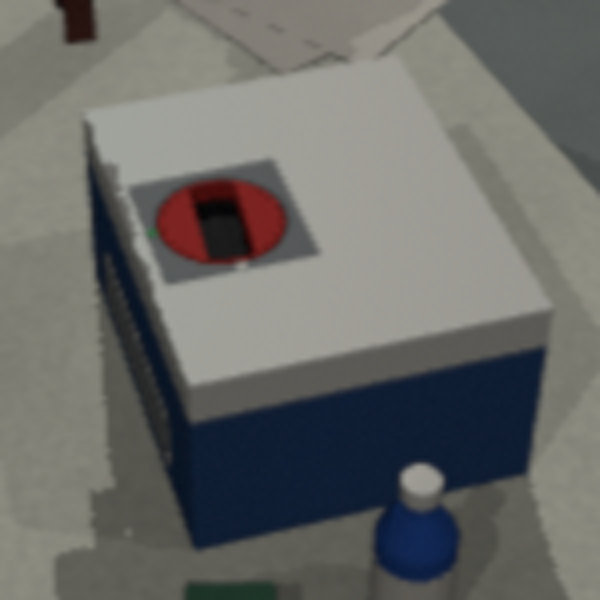

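The lid is flush on the cooler. The fastener disc is centred at (341,382) in the top crop, with the dot at (401,395) at the right end, so it is still open.

Run:
```python
from h import *
d=dict(np.load('pics/t2.npz'));s=dict(np.load('pics/s2.npz'))
up=lambda x,y:(150+x/4-.375,95+y/4-.375); us=lambda x,y:(210+x/4-.375,130+y/4-.375)
for n,q,z in [("disc",(341,382),164),("plateTL",(256,278),164),("TR",(446,298),164),("BR",(427,487),164),("BL",(236,466),164),("slotTL",(279,346),164),("slotTR",(415,367),164),("BL",(270,399),164),("BR",(405,423),164),("cBL",(115,33),164),("cBR",(633,93),164),("cFR",(590,522),164)]: print(n,pt(d,*up(*q),z=z).round(1))
print("side disc",pt(s,*us(222,222),z=164).round(1),"plate c", sum(pt(s,*us(*q),z=164) for q in[(130,188),(273,159),(319,253),(167,284)])/4)
print(ctrl.get_obs()["ee_pos"])
```

```text
disc [569.5  56.8 164. ]
plateTL [629.2 105.2 164. ]
TR [617.6  -3.6 164. ]
BR [509.3   7.9 164. ]
BL [521.9 116.6 164. ]
slotTL [590.3  92.1 164. ]
slotTR [578.   14.4 164. ]
BL [560.   97.3 164. ]
BR [545.9  20.3 164. ]
cBL [770.1 185.5 164. ]
cBR [ 736.6 -112.8  164. ]
cFR [488.7 -85.6 164. ]
side disc [568.6  55.1 164. ] plate c [569.81014624  57.48150337 164.        ]
[531.16328144 242.69278898 220.65357842]
```

>>> jog_arm:
  steps:
    - {"turn": [0, 0, 0], "dp": [0.1, -0.45, 0], "claw": 0.45}
    - {"turn": [0, 0, 0], "dp": [0.2, -0.9, 0], "claw": 0.45}
    - {"turn": [0, 0, 0], "dp": [0.25, -1, 0], "claw": 0.45}

```text
t: 3.25
ee_pos: [551.0, 158.6, 219.9]
orientation: [-1.286, -1.081, 1.097]
ft_force: [0.1, -0.6, 0.1]
width: 39.4
```

>>> jog_arm:
  steps:
    - {"turn": [0, 0, 0], "dp": [0.1, -0.45, 0], "claw": 0.45}
    - {"turn": [0, 0, 0], "dp": [0.2, -0.9, 0], "claw": 0.45}
    - {"turn": [0, 0, 0], "dp": [0.25, -1, 0], "claw": 0.45}
    - {"turn": [0, 0, 0], "dp": [0.25, -1, 0], "claw": 0.45}

```text
t: 3.58
ee_pos: [571.4, 75.8, 219.4]
orientation: [-1.288, -1.077, 1.094]
ft_force: [0.1, -0.2, -0.4]
width: 39.6
```

Run:
```python
from h import *
from scipy.spatial.transform import Rotation as R
o=ctrl.get_obs();M=R.from_rotvec(o["orientation"]).as_matrix();print(M.round(3),np.arctan2(M[1,0],M[0,0]));e=o["ee_pos"];print(e,(np.array([569.3,56.6,153])-e)/80,o["width"])
```

```text
[[ 0.166 -0.005 -0.986]
 [ 0.986 -0.01   0.166]
 [-0.01  -1.     0.003]] 1.403712205959803
[571.41905012  75.84175335 219.42738181] [-0.02648813 -0.24052192 -0.83034227] 39.5619868684758
```

>>> jog_arm:
  steps:
    - {"turn": [0, 0, 0.003], "dp": [-0.03, -0.24, 0], "claw": 0.45}
    - {"turn": [0, 0, 0.003], "dp": [-0.03, -0.24, -0.3], "claw": 0.45}
    - {"turn": [0, 0, 0.003], "dp": [-0.03, -0.24, -0.55], "claw": 0.45}
    - {"turn": [0, 0, 0.003], "dp": [-0.03, -0.24, -0.58], "claw": 0.45}
    - {"turn": [0, 0, 0.003], "dp": [-0.03, -0.24, -0.58], "claw": 0.45}

```text
t: 4.0
ee_pos: [567.8, 57.4, 171.7]
orientation: [-1.281, -1.082, 1.104]
ft_force: [0.0, -0.2, 0.8]
width: 39.5
```

Run:
```python
from h import *
d=snap("side","pics/s3.png")
cv2.imwrite('pics/s3c.png',cv2.resize(d["img"][130:230,210:310],None,fx=6,fy=6,interpolation=cv2.INTER_CUBIC)[:,:,::-1])
print(ctrl.get_obs()["ee_pos"])
```

```text
[568.71721199  57.45849084 172.90196533]
```

View pics/s3c.png

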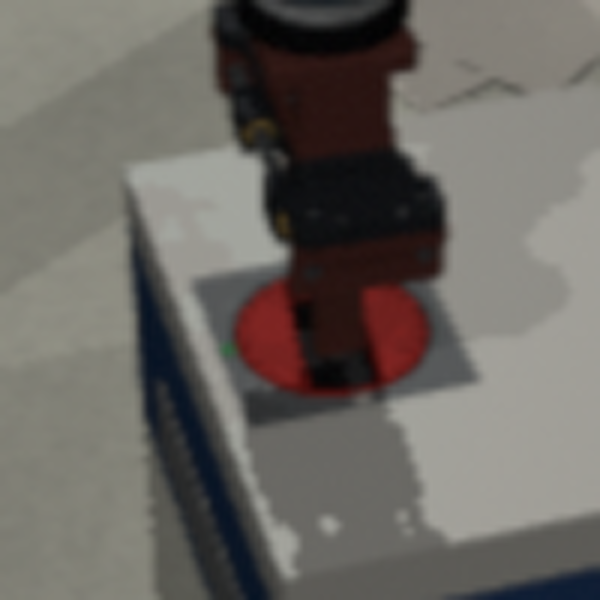

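The fingers, at about (345,345) in the crop, line up over the slot. I'll go in to about z = 153 mm.

>>> jog_arm:
  steps:
    - {"turn": [0, 0, 0], "dp": [0, 0, -0.1], "claw": 0.45}
    - {"turn": [0, 0, 0], "dp": [0, 0, -0.2], "claw": 0.45}
    - {"turn": [0, 0, 0], "dp": [0, 0, -0.25], "claw": 0.45}
    - {"turn": [0, 0, 0], "dp": [0, 0, -0.25], "claw": 0.45}

```text
t: 4.38
ee_pos: [568.1, 57.6, 152.0]
orientation: [-1.282, -1.083, 1.103]
ft_force: [-0.7, 0.1, -0.9]
width: 39.9
```

>>> jog_arm:
  steps:
    - {"turn": [0, 0, -0.03], "dp": [0, 0, 0], "claw": 0.45}
    - {"turn": [0, 0, -0.06], "dp": [0, 0, 0], "claw": 0.45}
    - {"turn": [0, 0, -0.09], "dp": [0, 0, 0], "claw": 0.45}
    - {"turn": [0, 0, -0.12], "dp": [0, 0, 0], "claw": 0.45}
    - {"turn": [0, 0, -0.15], "dp": [0, 0, 0], "claw": 0.45}
    - {"turn": [0, 0, -0.18], "dp": [0, 0, 0], "claw": 0.45}
    - {"turn": [0, 0, -0.21], "dp": [0, 0, 0], "claw": 0.45}
    - {"turn": [0, 0, -0.24], "dp": [0, 0, 0], "claw": 0.45}
    - {"turn": [0, 0, -0.27], "dp": [0, 0, 0], "claw": 0.45}
    - {"turn": [0, 0, -0.3], "dp": [0, 0, 0], "claw": 0.45}

```text
t: 5.22
ee_pos: [569.5, 56.8, 152.4]
orientation: [-1.538, -0.359, 0.374]
ft_force: [3.3, -4.1, -2.3]
width: 39.3
```

Run:
```python
from h import *
from scipy.spatial.transform import Rotation as R
o=ctrl.get_obs();M=R.from_rotvec(o["orientation"]).as_matrix();print(np.arctan2(M[1,0],M[0,0]),o["moment"],o["ft_force"],o["ee_pos"])
```

```text
0.4675465056254128 [-0.78730434 -0.69576564  0.16386047] [ 3.28664172 -4.13815535 -2.30715295] [569.47033066  56.84529599 152.37105651]
```

>>> jog_arm:
  steps:
    - {"turn": [0, 0, -0.03], "dp": [0, 0, 0], "claw": 0.45}
    - {"turn": [0, 0, -0.06], "dp": [0, 0, 0], "claw": 0.45}
    - {"turn": [0, 0, -0.09], "dp": [0, 0, 0], "claw": 0.45}
    - {"turn": [0, 0, -0.12], "dp": [0, 0, 0], "claw": 0.45}
    - {"turn": [0, 0, -0.15], "dp": [0, 0, 0], "claw": 0.45}
    - {"turn": [0, 0, -0.18], "dp": [0, 0, 0], "claw": 0.45}
    - {"turn": [0, 0, -0.2], "dp": [0, 0, 0], "claw": 0.45}
    - {"turn": [0, 0, -0.22], "dp": [0, 0, 0], "claw": 0.45}
    - {"turn": [0, 0, -0.24], "dp": [0, 0, 0], "claw": 0.45}
    - {"turn": [0, 0, -0.24], "dp": [0, 0, 0], "claw": 0.45}

```text
t: 6.05
ee_pos: [569.4, 57.1, 152.4]
orientation: [-1.554, 0.233, -0.22]
ft_force: [-0.1, 1.3, -1.4]
width: 39.4
```

```bash
cat > st.py <<'E'
from h import *
from scipy.spatial.transform import Rotation as R
o=ctrl.get_obs();M=R.from_rotvec(o["orientation"]).as_matrix();print(np.arctan2(M[1,0],M[0,0]),o["moment"],o["ft_force"],o["ee_pos"],o["width"])
E
python3 st.py
```

```text
-0.28862684800929156 [0.12040305 0.17012974 0.08860735] [-0.09974912  1.29012353 -1.43263261] [569.42993813  57.10558785 152.43767994] 39.40966718525392
```

Next I'll push on into the stop.

>>> jog_arm:
  steps:
    - {"turn": [0, 0, -0.015], "dp": [0, 0, 0], "claw": 0.45}
    - {"turn": [0, 0, -0.03], "dp": [0, 0, 0], "claw": 0.45}
    - {"turn": [0, 0, -0.04], "dp": [0, 0, 0], "claw": 0.45}
    - {"turn": [0, 0, -0.04], "dp": [0, 0, 0], "claw": 0.45}

```text
t: 6.38
ee_pos: [569.6, 57.3, 152.5]
orientation: [-1.543, 0.324, -0.313]
ft_force: [0.9, 1.9, -1.7]
width: 39.8
```

```bash
python3 st.py
```

```text
-0.4064191587373391 [0.39246367 0.05752823 3.31323843] [ 0.94326179  1.87341958 -1.65899068] [569.56164591  57.2508144  152.46892033] 39.76751557950649
```

The moment rose to 3.3 Nm, well above the 0.12 Nm of friction, so the fastener is at its stop. I'll back off to centre the fingers in the slot and lift out.

>>> jog_arm:
  steps:
    - {"turn": [0, 0, 0.03], "dp": [0, 0, 0], "claw": 0.45}
    - {"turn": [0, 0, 0.06], "dp": [0, 0, 0], "claw": 0.45}
    - {"turn": [0, 0, 0.08], "dp": [0, 0, 0], "claw": 0.45}
    - {"turn": [0, 0, 0.08], "dp": [0, 0, 0.15], "claw": 0.45}
    - {"turn": [0, 0, 0.08], "dp": [0, 0, 0.4], "claw": 0.45}
    - {"turn": [0, 0, 0.08], "dp": [0, 0, 0.8], "claw": 0.45}
    - {"turn": [0, 0, 0.08], "dp": [0, 0, 1], "claw": 0.45}

```text
t: 6.97
ee_pos: [570.8, 57.2, 236.3]
orientation: [-1.563, 0.127, -0.12]
ft_force: [0.9, 0.7, 0.9]
width: 39.0
```

>>> jog_arm:
  steps:
    - {"turn": [0, 0, 0], "dp": [-0.3, 0.4, 0.2], "claw": 0.45}
    - {"turn": [0, 0, 0], "dp": [-0.5, 0.8, 0.2], "claw": 0.45}
    - {"turn": [0, 0, 0], "dp": [-0.6, 1, 0.2], "claw": 0.45}

```text
t: 7.22
ee_pos: [522.0, 139.3, 255.0]
orientation: [-1.561, 0.127, -0.124]
ft_force: [-0.1, 0.2, -0.9]
width: 40.1
```

>>> jog_arm:
  steps:
    - {"turn": [0, 0, 0], "dp": [-0.3, 0.4, 0], "claw": 0.45}
    - {"turn": [0, 0, 0], "dp": [-0.6, 0.8, 0], "claw": 0.45}
    - {"turn": [0, 0, 0], "dp": [-0.7, 1, 0], "claw": 0.45}

```text
t: 7.47
ee_pos: [463.4, 221.4, 256.2]
orientation: [-1.56, 0.128, -0.125]
ft_force: [0.5, -0.3, -0.2]
width: 39.6
```

>>> jog_arm:
  steps:
    - {"turn": [0, 0, 0], "dp": [-0.3, 0.4, 0], "claw": 0.45}
    - {"turn": [0, 0, 0], "dp": [-0.6, 0.8, 0], "claw": 0.45}
    - {"turn": [0, 0, 0], "dp": [-0.7, 1, 0], "claw": 0.45}
    - {"turn": [0, 0, 0], "dp": [-0.7, 1, 0], "claw": 0.45}
    - {"turn": [0, 0, 0], "dp": [-0.7, 1, 0], "claw": 0.45}

```text
t: 7.88
ee_pos: [407.3, 302.0, 257.2]
orientation: [-1.559, 0.126, -0.125]
ft_force: [0.3, -0.6, 0.3]
width: 39.9
```

Run:
```python
from h import *
d=snap("top","pics/t4.png")
cv2.imwrite('pics/t4c.png',cv2.resize(d["img"][90:250,120:360],None,fx=3.3,fy=3.3,interpolation=cv2.INTER_CUBIC)[:,:,::-1])
o=ctrl.get_obs();print(o["ft_force"],o["ee_pos"],o["t"],abs(o["qvel"]).max())
```

```text
[-0.20974433  0.67885482 -0.03022648] [407.70312539 301.25426801 256.93856265] 7.9333 0.025568587705946822
```

View pics/t4c.png

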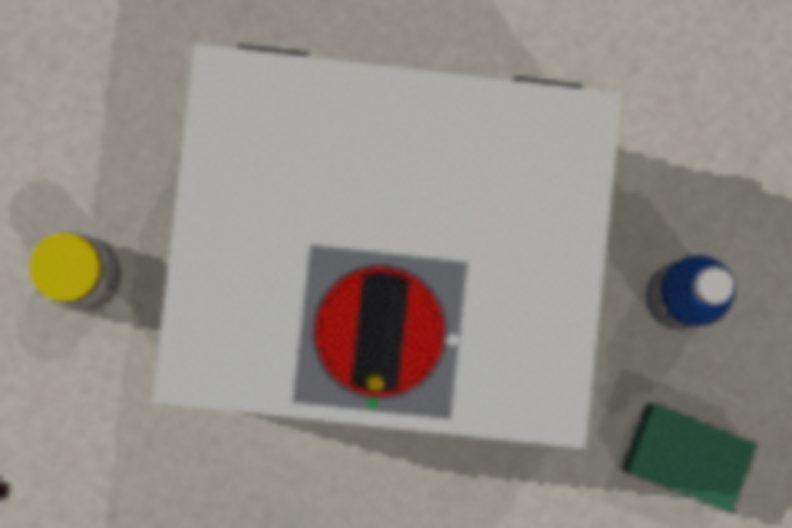

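The yellow dot at (375,384) points at the green mark at (373,404), and the slot runs parallel to the plate's sides. The lid is flush, and the jar, gel bottle and kit are at the same pixels as at the start.

```bash
python3 -c "
from workcell import ctrl
print(ctrl.close_job())"
```

```text
the job is handed in; nothing more can be done
None
```

The lid is pushed fully shut and the fastener is turned clockwise to its stop. The hand is clear, and I handed the job in at about 7.9 s.

- **Lid:** I pushed on its left front area. The fingertips stopped at z = 163.9 mm (164 expected) with about 44 N on them. The images after that showed the lid flush and the fastener still open, at about 0.05 rad.
- **Fastener:** I used both fingertips in the slot, part-open, rather than one, and twisted until the moment rose to 3.3 Nm at the stop. I then backed off and lifted out.
- **Last picture:** The yellow dot points at the green mark and the slot lines up with the plate. I estimate the fastener at about 1.55 rad. The jar, gel bottle and kit box have not moved, and the force reading is close to zero.
- **Disagreement:** My first position fit put the slot about 5 mm too near the robot. I measured it again with the lid shut, and the fingers then went in without touching. No check failed.

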